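Open the battery box and wake its charge meter

TASK

Check the charge of the grey battery box: with a fingertip under the lip at its front, gently swing the lid up and over past upright until it rests open on its hinge by itself, and take the finger away. Then press the round push button inside all the way in, let it come back up, and leave the lid standing open so that the meter can be read. Only push and press, never pinch the lip or fling the lid, keep the box where it stands, and leave everything else on the desk alone.

Things in the scene. Friction and masses are not known exactly. Their poses are not given: they have to be found in the camera images.
- battery_box: grey plastic enclosure on rubber feet, loose on the desk, about 1.8 kg; 130 mm front to back (its x), 180 mm wide (its y), 78 mm high with the lid shut; walls 4 mm, rim 70 mm above the desk. Origin: centre of its underside on the desk; its x axis points from the front (lip side) to the hinge at the back, y to its left, z up
- lid (a joint): angle of the box's hinged lid in rad: 0 shut, grows as it opens, 1.57 upright, 1.95 (112 degrees) fully open on the hinge's stop. The lid (130 x 180 mm, 8 mm thick, 0.14 kg, no latch) falls shut when let go before upright and falls back to the stop beyond it; little friction, some damping
- lid_lip (a point): middle of the lower front edge of the lid's finger lip, a flat tongue 100 mm wide and 6 mm thick that overhangs the box's front wall by 20 mm; shut, its underside is level, 72 mm above the desk, with free space below. Moves with the lid, on an arc of 154 mm radius about lid_hinge
- lid_hinge (a point): middle of the lid's hinge axis at the back of the box, 69 mm behind the box's centre and 72 mm above the desk; the axis is the box's y axis. Does not move with the lid
- button_top (a point): centre of the top of the round black push button (22 mm across, steel collar), facing up inside the box, 62 mm above the desk, at x -28, y -42 mm of the box. All beside it is lower than 56 mm: flat meter from y 0 on, small fuse cap at y -75; the battery pack, 65 mm high, begins at x +12 mm
- button (a joint): how far the push button is pressed in, in m: 0 up, 0.005 fully in. A spring brings it back; it starts to move at 1.5 N and is fully in at 5 N
- tape_dispenser: bystander: teal tape dispenser, 150 x 58 x 71 mm, beside the box. Origin at the centre of its underside
- servo: bystander: small black hobby servo motor with a metal horn, 54 x 20 x 43 mm, beside the box. Origin at the centre of its underside
- solder_spool: bystander: spool of solder standing on its flange, 60 mm across, 45 mm high, behind the box. Origin at the centre of its underside
- screwdriver: bystander: screwdriver 190 mm long lying by the front of the box. Origin under its middle
- clear_box: bystander: small clear open box, 60 x 60 x 40 mm. Origin at the centre of its underside
- glasses_case: bystander: black hard glasses case, 165 x 70 x 50 mm. Origin at the centre of its underside
- mug: bystander: white mug, 80 mm across, 92 mm high. Origin at the centre of its underside
Mind the look-alikes: they are no part of the job. What is shaped like the battery_box but orange or red is not meant.

How it is judged:
By the outcome, as a careful person would: the job done as asked, in the order asked, and still so for the second after the job is handed in, with the robot touching nothing.
It also fails if it takes over 51 s, if anything falls off the work surface, if the arm or the gripper's body presses on something with over 40 N, if the wrist force passes 120 N, or if a joint passes its speed limit or range.

ROBOT

A 6-joint arm with a two-finger parallel gripper is mounted at the origin on the work surface. World frame = base frame: x ahead of the robot, y to its left, z up, the work surface at z = 0. Lengths are in m, angles in rad, forces in N, time in s.
With the tool pointing down it reaches from about 0.25 to 0.775 m from the base axis. Payload 4 kg.
Tool frame: the origin (TCP) lies on the centre line of the jaws, within the pads' length; the fingertips stand arm.tip_extent ahead of it and the grasp point (between the pads) is the TCP (arm.tip_extent is the distance from the TCP to the fingertips, in m); z points along the fingers, y is the direction in which the jaws open and shut (so a half turn about z gives the same grasp; the last joint's range is limited). The gripper opens to 85 mm and grips with 20 to 120 N. Pads are 22 mm wide; open, the fingers measure 114 mm over their backs; the gripper's body (76 mm by 85 mm) begins 54 mm behind the grasp point. The pads swing forward as they close: fully open they stand 13 mm farther back than shut.
Start: joints at [0.999, 0.087, 1.371, -0, 1.684, -0.103], TCP at [0.249, 0.491, 0.25] pointing down, gripper open.
Joint ranges: [-3.1, 3.1], [-0.76, 2.03], [0.27, 2.55], [-1.08, 4.22], [0.17, 2.65], [-2.57, 2.57]. Speed limits (rad/s): [2.79, 2.79, 3.14, 3.14, 3.14, 3.14].

INTERFACE

Orientations are given as a unit quaternion [w, x, y, z].
In Python, from cell import arm, viewer, close_job, models gives the robot as it stands. The module is installed in compiled form; this text tells all that it offers.
- The arm moves only by the tool step_arm, never from a script. Its argument "deltas" is a list of rows, each a list of 7 numbers: the turn, a rotation vector about the tool's x, y, z in degrees, then the shift along the tool's x, y, z in cm, then the closure, from -1 (fully open) to 1 (shut). A call has 1 to 8 rows; each row shifts and turns the commanded pose from where the row before left it, along the tool's axes as they then stand; what a row does not reach is not made up. A row lasts 1/8 s, in which the tool goes at most 62.5 mm and 10.7 degrees, less where a joint would pass 70% of its speed; a pose out of reach is approached as far as the arm can. A call with a gripper value outside its range is refused whole. The fingers move at their own pace and stop on an object; the grip force is fixed at half the most. Time passes only in rows, so rows that do not move let the fingers close. It gives the time, the measured TCP pose, the force and the opening at its end, in the units of the state.
- arm.sense(): the state, without advancing time (a new reading comes with each control period).
- viewer.get_image(name): name is "scene" or "side" or "wrist"; returns the picture (400x640x3 uint8, blue, green, red); there is no depth.
- viewer.camera_params(name): a dict with "vertical_fov" (degrees; the focal length in pixels is half the picture's height over the tangent of half this angle, whatever the lens; pixels are square), "cx", "cy" (the principal point, pixels), "position" and "attitude" of the camera in the world. Camera axes: x right, y down, z forward; pixel columns grow to the right and rows downward; lengths in m; the calibration is good to about 2 mm. A picture is of the moment at which its call begins: read the wrist's pose just before it. camera_params takes no time and is no camera call; for the wrist camera it gives the pose at the moment of the call.
- close_job(): hands the job in, once; it reports no verdict.
Trained networks look in the newest picture that a camera, given by its name, has taken for a name from the list of things; names that differ only in an ending like _2 or _b are one class to them, and where a whole thing is asked for, a point or a joint stands for the part that bears it (a point fixed in the world has none). Each returns a list of dicts, best first, with "conf" (0 to 1); they miss things now and then, are a little off and sometimes report something else, mostly with a low value. They report only what shows in the picture. A call takes as long as a camera call. They do not tell look-alikes from the thing itself.
- models.boxes_of(thing, camera): "bbox" ([left, top, width, height] in pixels, round what is visible of it).
- models.silhouettes(thing, camera): "region" (400x640 bool, what is visible of it) and "bbox" ([left, top, width, height] in pixels, round what is visible of it).
The state is a dict: "time": time; "qpos": joint angles; "qvel": joint speeds; "effort": joint torques, N m; "ee_pos": TCP position; "tcp_rot": TCP orientation; "wrist_force": force on the tool from outside, world axes, zero at the start; "ft_torque": the same for the moment, N m; "opening": finger opening in m.
Only numpy, scipy, OpenCV 4.12 (cv2) and the standard library are available. Lean on these libraries where they do the work, as an engineer would, in place of code of your own. Each camera call takes 0.05 s, during which the arm holds its last target. There are 200 camera calls.

## Working session

There is one attempt and no reset: what is moved stays moved. The work goes in short steps, Python scripts to look and compute and a tool call to move; the robot and the scene stay as the last step left them, time stands still between calls to the robot, and variables do not carry over. Pictures are saved under pics/ and viewed, about 8 in all and at most 12, crops included, and the job is handed in when it is done.

Besides the shell and the picture viewer there is one more tool, called after ">>>" as a command line: name --pt "numbers of a row" for each row, then --argument value for the rest. step_arm: Moves the arm, as the interface text tells. Its arguments: {"type":"object","properties":{"deltas":{"type":"array"}},"required":["deltas"]}

```bash
mkdir -p pics; cat > h.py <<'E'
import numpy as np, cv2
from scipy.spatial.transform import Rotation as R
from cell import arm, viewer, models
def rot(q): q=np.array(q,float); return R.from_quat(np.r_[q[1:],q[0]]).as_matrix() if q.size==4 else q
def cam(n):
    p=viewer.camera_params(n); f=200/np.tan(np.radians(p['vertical_fov'])/2)
    return f,p['cx'],p['cy'],np.array(p['position']),rot(p['attitude'])
def onplane(n,uv,z):
    f,cx,cy,P,A=cam(n); uv=np.atleast_2d(uv).astype(float)
    d=np.c_[(uv[:,0]-cx)/f,(uv[:,1]-cy)/f,np.ones(len(uv))]@A.T
    return P+d*((z-P[2])/d[:,2])[:,None]
def proj(n,X):
    f,cx,cy,P,A=cam(n); c=(np.atleast_2d(X)-P)@A
    return np.c_[f*c[:,0]/c[:,2]+cx,f*c[:,1]/c[:,2]+cy]
E
python3 - <<'E'
from h import *
a=[viewer.get_image(n) for n in('scene','side')]
for n,i in zip(('scene','side'),a):
    cv2.imwrite(f'pics/{n}0.png',i); print(n,viewer.camera_params(n))
    for t in ('battery_box','lid_lip'):
        for b in models.boxes_of(t,n): print(t,b)
print(arm.tip_extent, arm.sense())
E
```

```text
scene {'vertical_fov': 55.23374029528101, 'cx': 321.3275888414922, 'cy': 201.4264636980918, 'position': array([ 1.00052423, -0.56189726,  0.86513842]), 'attitude': array([-0.3493773 ,  0.86126702,  0.34565194, -0.12914858])}
battery_box {'bbox': [144.1, 174.8, 79.2, 69.0], 'conf': 0.85}
battery_box {'bbox': [287.8, 196.2, 82.9, 71.7], 'conf': 0.77}
battery_box {'bbox': [298.1, 115.3, 60.6, 53.7], 'conf': 0.67}
lid_lip {'bbox': [143.6, 173.7, 75.8, 55.8], 'conf': 0.92}
lid_lip {'bbox': [287.0, 196.5, 83.7, 55.8], 'conf': 0.82}
lid_lip {'bbox': [296.4, 116.0, 63.4, 38.7], 'conf': 0.81}
side {'vertical_fov': 48.33550160445683, 'cx': 323.6918617238309, 'cy': 195.8405134286889, 'position': array([0.29965389, 1.11257175, 1.15413934]), 'attitude': array([ 0.027767  , -0.08029143,  0.91511823, -0.3941331 ])}
battery_box {'bbox': [381.0, 143.5, 43.2, 42.7], 'conf': 0.94}
battery_box {'bbox': [274.6, 167.1, 60.0, 54.9], 'conf': 0.82}
battery_box {'bbox': [343.4, 242.0, 60.2, 58.1], 'conf': 0.8}
lid_lip {'bbox': [381.4, 141.8, 39.6, 31.1], 'conf': 0.92}
lid_lip {'bbox': [275.3, 168.8, 54.5, 38.1], 'conf': 0.78}
lid_lip {'bbox': [342.6, 239.9, 63.0, 47.0], 'conf': 0.59}
0.019 {'time': 0.3, 'qpos': array([ 9.98922512e-01,  8.74922949e-02,  1.37128394e+00, -5.96714401e-06,
        1.68360473e+00, -1.03097375e-01]), 'qvel': array([ 0.00039148, -0.00040861, -0.00327094,  0.00034161,  0.00023375,
        0.00022358]), 'effort': array([-7.34182358e-04, -3.51252973e+01, -3.12898314e+01, -1.93793489e-04,
        5.11964899e-03,  3.45567265e-06]), 'ee_pos': array([0.24840353, 0.49052766, 0.24988444]), 'tcp_rot': array([-1.27714749e-04,  2.32248285e-01,  9.72656455e-01, -3.72906431e-04]), 'wrist_force': array([0.6047466, 0.6429727, 0.2273079]), 'ft_torque': array([0.00709536, 0.08260223, 0.0421054 ]), 'opening': 0.08534853752489098}
```

View pics/scene0.png

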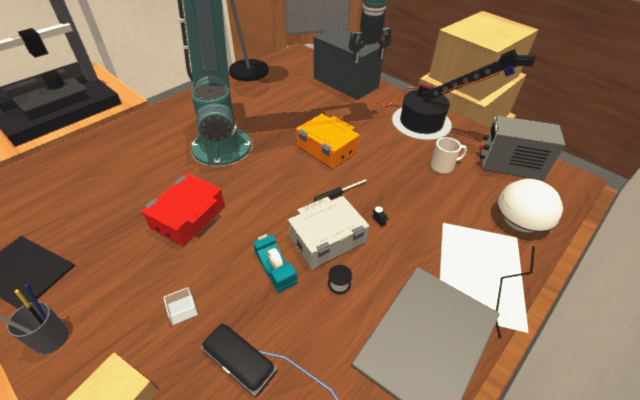

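View pics/side0.png

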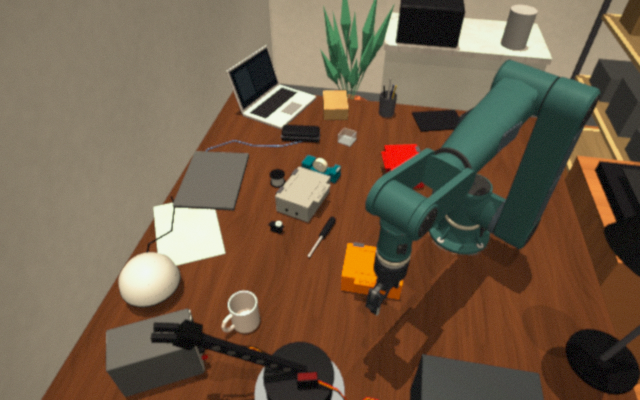

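Candidates: the grey box is at scene (328,230) / side (303,193). The orange look-alike is at scene (327,140) / side (375,270), and the red one at scene (185,208) / side (402,160). I choose the grey one, and will fit its pose and check it in a close crop.

```bash
cat > fit.py <<'E'
from h import *
from scipy.optimize import differential_evolution
B=np.array([[x,y,z] for x in(-.065,.065) for y in(-.09,.09) for z in(0.,.078)]+[[-.085,y,z] for y in(-.05,.05) for z in(.072,.078)])
def W(p,X): c,s=np.cos(p[2]),np.sin(p[2]); return np.asarray(X)@np.array([[c,s,0],[-s,c,0],[0,0,1]])+[p[0],p[1],0]
if __name__=='__main__':
    I={};M={}
    for n,u in(('scene',(328,230)),('side',(303,193))):
        I[n]=viewer.get_image(n)
        for s in models.silhouettes('battery_box',n):
            if s['region'][u[1],u[0]]: M[n]=s['region']; print(n,s['bbox'],s['conf']); break
    C={n:cam(n) for n in M}
    def hull(n,p):
        f,cx,cy,P,A=C[n]; c=(W(p,B)-P)@A; uv=np.c_[f*c[:,0]/c[:,2]+cx,f*c[:,1]/c[:,2]+cy]
        return cv2.convexHull(np.float32(uv))
    def cost(p,ns=None):
        t=0
        for n in ns or M:
            m=np.zeros((400,640),np.uint8); cv2.fillConvexPoly(m,np.int32(np.round(hull(n,p)*16)),1,shift=4)
            m=m>0; t+=1-(m&M[n]).sum()/(m|M[n]).sum()
        return t
    c0=onplane('scene',(328,230),.06)[0]
    bd=[(c0[0]-.06,c0[0]+.06),(c0[1]-.06,c0[1]+.06),(-1.6,1.6)]
    for ns in (None,['scene'],['side']):
        r=differential_evolution(cost,bd,args=(ns,),seed=1,maxiter=80,popsize=12); print(ns,r.x,r.fun,np.degrees(r.x[2]))
        if ns is None: p=r.x; np.save('p.npy',p)
    out=[]
    for n,(x,y) in(('scene',(240,170)),('side',(240,140))):
        im=cv2.resize(I[n][y:y+125,x:x+150],None,fx=4,fy=4,interpolation=cv2.INTER_CUBIC)[:, :]
        uv=(proj(n,W(p,B))-[x,y]+.5)*4
        for (a,b) in [(0,2),(2,6),(6,4),(4,0),(1,3),(3,7),(7,5),(5,1),(8,10),(9,11)]: cv2.line(im,tuple(map(int,uv[a])),tuple(map(int,uv[b])),(0,0,255) if b!=11 else (0,255,0),1)
        out.append(im[:, :])
    o=np.hstack(out); cv2.imwrite('pics/fit.png',cv2.resize(o,None,fx=.66,fy=.66))
    for t in('tape_dispenser','servo','screwdriver'):
        for n in M:
            b=models.boxes_of(t,n)
            if b: q=b[0]['bbox']; print(t,n,b[0]['conf'],onplane(n,[(q[0],q[1]),(q[0]+q[2]/2,q[1]+q[3]/2),(q[0]+q[2],q[1]+q[3])],.015)[:,:2].round(3).tolist())
E
python3 fit.py
```

```text
scene [290.7, 196.9, 82.3, 72.3] 0.62
side [274.1, 170.0, 57.6, 49.0] 0.71
None [ 0.56277935 -0.04625095 -0.28653765] 0.12903229441961894 -16.41739806171815
['scene'] [ 0.56070954 -0.04584455 -0.30092447] 0.03733528550512444 -17.241702015951535
['side'] [ 0.56443756 -0.05601519 -0.25280261] 0.06814955040227166 -14.484522434290739
tape_dispenser scene 0.59 [[0.415, -0.189], [0.527, -0.213], [0.626, -0.234]]
tape_dispenser side 0.72 [[0.629, -0.295], [0.526, -0.224], [0.429, -0.157]]
servo scene 0.68 [[0.591, 0.133], [0.629, 0.117], [0.665, 0.101]]
servo side 0.7 [[0.709, 0.4], [0.636, 0.457], [0.569, 0.51]]
screwdriver scene 0.81 [[0.392, 0.067], [0.445, 0.078], [0.496, 0.089]]
screwdriver side 0.52 [[0.475, 0.037], [0.44, 0.087], [0.406, 0.135]]
```

View pics/fit.png

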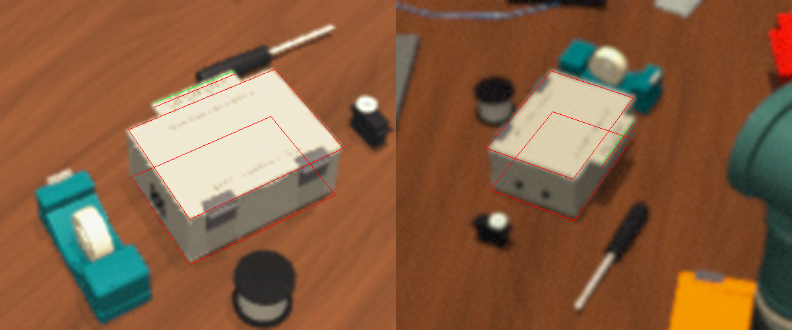

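The crop confirms the grey box with its lip facing the robot: green lip line at crop (195,87) left and (630,135) right, and both fits agree. The yaw is about -16.5°. Next I shut the gripper, turn to the box heading and travel over.

>>> step_arm --pt "0 0 -10.4 0 0 0 1" --pt "0 0 0 -2 -3 0 1" --pt "0 0 0 -2 -3 0 1" --pt "0 0 0 -2 -3 0 1" --pt "0 0 0 -2 -3 0 1" --pt "0 0 0 -2 -3 0 1" --pt "0 0 0 -2 -3 0 1" --pt "0 0 0 -2 -3 0 1"

```text
time: 1.8
ee_pos: [0.3235, 0.2485, 0.2505]
tcp_rot: [0.0, 0.143, 0.99, 0.0]
wrist_force: [-0.1, 0.4, -0.9]
opening: -0.0002
```

>>> step_arm --pt "0 0 0 -2 -3 0 1" --pt "0 0 0 -2 -3 0 1" --pt "0 0 0 -2 -3 0 1" --pt "0 0 0 -2 -3 0 1" --pt "0 0 0 -2 -3 0 1" --pt "0 0 0 -2 -3 0 1" --pt "0 0 0 -2 -3 0 1" --pt "0 0 0 0 0 0 1"

```text
time: 2.8
ee_pos: [0.3983, 0.0068, 0.2503]
tcp_rot: [-0.0, 0.145, 0.989, -0.0]
wrist_force: [0.2, 0.7, -0.5]
opening: 0.0001
```

>>> step_arm --pt "0 -10 0 0 0 0 1" --pt "0 -10 0 0 0 0 1" --pt "0 -10 0 0 0 0 1" --pt "0 -10 0 0 0 0 1" --pt "0 -10 0 0 0 0 1" --pt "0 -10 0 0 0 0 1" --pt "0 -5 0 0 0 0 1" --pt "0 0 0 0 0 0 1"

```text
time: 3.8
ee_pos: [0.4284, 0.0256, 0.2434]
tcp_rot: [0.521, 0.125, 0.84, -0.086]
wrist_force: [-0.5, 0.8, 0.0]
opening: -0.0003
```

```bash
python3 - <<'E'
from h import *
from fit import W,B
s=arm.sense(); print(s['qpos'].round(3),s['ee_pos'].round(4)); A=rot(s['tcp_rot']); print(A.round(3))
p=np.load('p.npy')
print('lip',W(p,[-.085,0,.072]),'hinge',W(p,[.069,0,.072]))
i=[viewer.get_image('wrist')]
im=i[0].copy()
uv=proj('wrist',W(p,B))
for (a,b) in [(1,3),(3,7),(7,5),(5,1),(8,10),(9,11)]: cv2.line(im,tuple(map(int,uv[a])),tuple(map(int,uv[b])),(0,0,255),1)
cv2.imwrite('pics/w1.png',im)
j=viewer.get_image('side'); cv2.imwrite('pics/s1.png',cv2.resize(j[120:320,240:500],None,fx=3,fy=3,interpolation=cv2.INTER_CUBIC))
# tip position projected
tip=s['ee_pos']+A[:,2]*.019; print(proj('side',[tip,tip+A[:,2]*.013]))
E
```

```text
[ 0.293 -0.756  2.327 -0.856  0.739 -0.586] [0.4284 0.0256 0.2434]
[[-0.425  0.299  0.854]
 [ 0.12   0.954 -0.274]
 [-0.897 -0.014 -0.442]]
lip [ 0.48124496 -0.02222716  0.072     ] hinge [ 0.6289661  -0.06575261  0.072     ]
[[333.04484629 167.88922862]
 [329.76930332 168.15384561]]
```

View pics/w1.png

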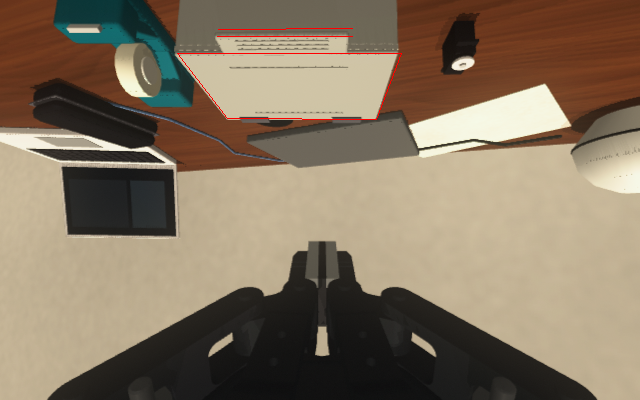

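View pics/s1.png

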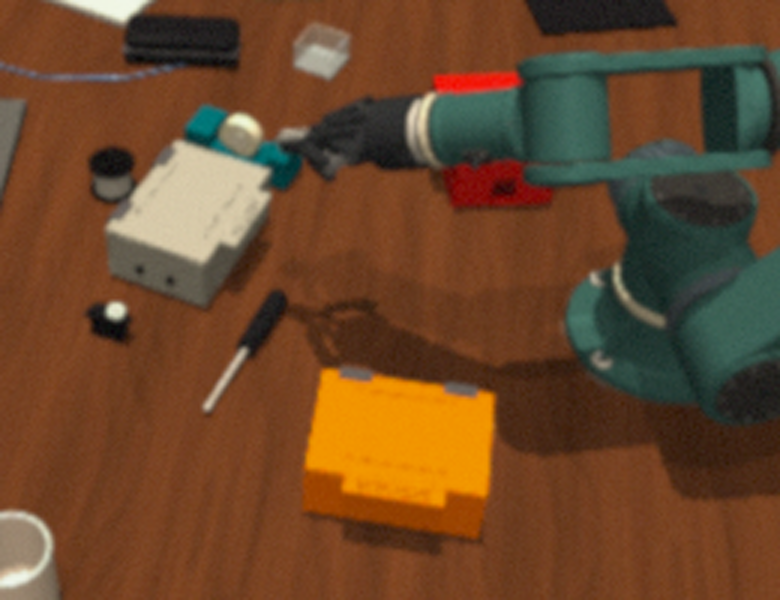

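The projected model edges lie on the grey box in the wrist view: lip lines at (285,32), lid corners at (176,52) and (398,52). The side crop shows the shut fingertips at about (285,132), which fits a 19 mm tip extent when shut. Joint 2 is near its limit, so I'll go down in stages and watch it.

>>> step_arm --pt "0 0 0 2 -0.3 1.1 1" --pt "0 0 0 2 -0.3 1.1 1" --pt "0 0 0 2 -0.3 1.1 1" --pt "0 0 0 0 0 0 1"

```text
time: 4.4
ee_pos: [0.4296, 0.0129, 0.1771]
tcp_rot: [0.522, 0.127, 0.839, -0.087]
wrist_force: [0.5, -0.6, -0.1]
opening: 0.0001
```

```bash
cat > st.py <<'E'
from h import *
p=np.load('p.npy')
s=arm.sense(); A=rot(s['tcp_rot']); c,n=np.cos(p[2]),np.sin(p[2]); Rb=np.array([[c,-n,0],[n,c,0],[0,0,1]])
b=Rb.T@(s['ee_pos']-[p[0],p[1],0]); C=Rb.T@A
cor=b+.019*C[:,2]-.011*C[:,0]
print('t',s['time'],'q',s['qpos'].round(3),'ee',s['ee_pos'].round(4),'F',s['wrist_force'].round(2),'rot',np.round(s['tcp_rot'],3))
print('TCP in box mm',(b*1e3).round(1),'tipcorner',(cor*1e3).round(1)); print(C.round(3))
E
python3 st.py
```

```text
t 4.4 q [ 0.233 -0.697  2.441 -0.999  0.592 -0.411] ee [0.4296 0.0129 0.1771] F [ 0.52 -0.57 -0.09] rot [ 0.522  0.127  0.839 -0.087]
TCP in box mm [-144.5   19.1  177.1] tipcorner [-122.6   18.6  178.6]
[[-0.44   0.023  0.898]
 [-0.002  1.    -0.026]
 [-0.898 -0.013 -0.44 ]]
```

```bash
cat > fk.py <<'E'
from h import *
from scipy.optimize import least_squares
def chain(q,P):
    E=lambda ax,a:R.from_euler(ax,a)
    a0,hh,e1,L1,e2,L2,e3,L3=P
    r1=E('z',q[0]); r2=r1*E('y',q[1]); r3=r2*E('y',q[2]); r4=r3*E('z',q[3]); r5=r4*E('y',q[4]); r6=r5*E('z',q[5])
    pw=r1.apply([a0,0,hh])+r2.apply([0,0,L1])+r3.apply([e2,0,L2])
    return pw+r5.apply([e3,0,L3]), r6.as_matrix(), pw
D=[([.999,.0875,1.3713,0,1.6836,-.1031],[.2484,.4905,.2499],[0,.2322,.9727,0]),
([.293,-.756,2.327,-.856,.739,-.586],[.4284,.0256,.2434],[.521,.125,.84,-.086]),
([.233,-.697,2.441,-.999,.592,-.411],[.4296,.0129,.1771],[.522,.127,.839,-.087])]
def fit(D):
    f=lambda P:np.concatenate([(chain(q,P)[0]-p) for q,p,_ in D]+[1e-3*(P-[0,.3,0,.35,0,.35,0,.2])])
    return least_squares(f,[0,.3,0,.35,0,.35,0,.2])
if __name__=='__main__':
    for q,p,t in D: print((chain(q,np.zeros(8))[1].T@rot(t)).round(2).tolist())
    r=fit(D); print(r.x.round(4),np.abs(r.fun[:9]).max())
E
python3 fk.py
```

```text
[[0.0, -1.0, -0.0], [1.0, 0.0, -0.0], [0.0, -0.0, 1.0]]
[[-0.0, -1.0, 0.0], [1.0, -0.0, 0.0], [-0.0, 0.0, 1.0]]
[[0.0, -1.0, -0.0], [1.0, 0.0, -0.0], [0.0, -0.0, 1.0]]
[ 0.0296  0.1241  0.      0.3684  0.0623  0.4504 -0.0307  0.2296] 0.047535496673572264
```

```bash
python3 - <<'E'
s=open('fk.py').read()
s=s.replace("a0,hh,e1,L1,e2,L2,e3,L3=P","a0,hh,d1,L1,e2,L2,d3,L3=P").replace("r3.apply([e2,0,L2])","r3.apply([e2,d1,L2])").replace("r5.apply([e3,0,L3])","r5.apply([0,d3,L3])")
open('fk.py','w').write(s)
E
python3 fk.py
```

```text
[[0.0, -1.0, -0.0], [1.0, 0.0, -0.0], [0.0, -0.0, 1.0]]
[[-0.0, -1.0, 0.0], [1.0, -0.0, 0.0], [-0.0, 0.0, 1.0]]
[[0.0, -1.0, -0.0], [1.0, 0.0, -0.0], [0.0, -0.0, 1.0]]
[ 1.200e-03  1.500e-01  5.660e-02  4.496e-01  9.860e-02  4.987e-01
 -1.000e-04  3.058e-01] 0.00024775923964150647
```

```bash
cat > ik.py <<'E'
from fk import *
P=fit(D).x
lo=np.array([-3.1,-.76,.27,-1.08,.17,-2.57]); hi=np.array([3.1,2.03,2.55,4.22,2.65,2.57])
Z90=R.from_euler('z',90,degrees=True).as_matrix()
pb=np.load('p.npy')
def ik(T,M,q0):
    def f(q):
        p,r,_=chain(q,P); return np.r_[(p-T)*10,R.from_matrix((r@Z90.T.T).T@M).as_rotvec()]
    m=.01; r=least_squares(f,np.clip(q0,lo+m*1.5,hi-m*1.5),bounds=(lo+m,hi-m)); return r.x,np.linalg.norm(r.fun)
def toolM(al,psi): # world; psi: azimuth rel. box x; al: below horizontal
    az=pb[2]+psi; z=np.array([np.cos(al)*np.cos(az),np.cos(al)*np.sin(az),-np.sin(al)])
    y=np.array([-np.sin(az),np.cos(az),0]); return np.c_[np.cross(y,z),y,z]
def w(X): c,s=np.cos(pb[2]),np.sin(pb[2]); return np.array([pb[0]+c*X[0]-s*X[1],pb[1]+s*X[0]+c*X[1],X[2]])
def corner(th,al,s=.014,gap=0):
    H=np.array([.069,.072]); L=lambda r,t:H+r*np.array([-np.cos(t),np.sin(t)])
    return L(.154,th)+s*np.array([np.cos(al),-np.sin(al)]) if th<al else L(.154-s,th)
def tcp(c,M,y=0): return w([c[0],y,c[1]])-.019*M[:,2]+.011*M[:,0]
if __name__=='__main__':
    q0s=[[.233,-.697,2.3,-.9,.6,-.4],[.1,-.3,2.2,0,.8,0],[0,.2,2.2,3.14,.5,-2.5]]
    for al in (30,40,50,60):
      for psi in(-30,0,20,40):
        M=toolM(np.radians(al),np.radians(psi)); out=[]
        for th in(0,50,100):
            T=tcp(corner(np.radians(th),np.radians(al)),M)
            b=min((ik(T,M,q) for q in q0s),key=lambda x:x[1]); out.append((round(b[1],3),b[0].round(2).tolist() if b[1]<.01 else None))
        print(al,psi,out)
E
python3 ik.py
```

```text
30 -30 [(np.float64(0.165), None), (np.float64(0.06), None), (np.float64(0.034), None)]
30 0 [(np.float64(0.077), None), (np.float64(0.0), [-0.06, -0.44, 2.28, -0.63, 0.34, -0.85]), (np.float64(0.0), [-0.13, -0.18, 2.03, -0.5, 0.29, -1.01])]
30 20 [(np.float64(0.155), None), (np.float64(0.042), None), (np.float64(0.039), None)]
30 40 [(np.float64(0.402), None), (np.float64(0.307), None), (np.float64(0.282), None)]
40 -30 [(np.float64(0.0), [0.31, -0.08, 2.17, -1.06, 0.91, 0.18]), (np.float64(0.0), [0.23, -0.16, 1.97, -0.89, 1.02, -0.16]), (np.float64(0.0), [0.12, 0.03, 1.73, -0.84, 0.96, -0.29])]
40 0 [(np.float64(0.0), [-0.04, -0.37, 2.39, -0.63, 0.32, -0.8]), (np.float64(0.0), [-0.08, -0.42, 2.16, -0.3, 0.56, -1.19]), (np.float64(0.0), [-0.14, -0.16, 1.91, -0.22, 0.54, -1.29])]
40 20 [(np.float64(0.031), None), (np.float64(0.0), [-0.39, -0.44, 2.17, 0.57, 0.67, -2.34]), (np.float64(0.0), [-0.36, -0.16, 1.91, 0.55, 0.64, -2.31])]
40 40 [(np.float64(0.282), None), (np.float64(0.19), None), (np.float64(0.159), None)]
50 -30 [(np.float64(0.0), [0.22, -0.12, 2.12, -0.77, 0.91, -0.13]), 
[... 587 characters left out ...]
[(np.float64(0.0), [0.12, -0.13, 2.05, -0.51, 0.96, -0.4]), (np.float64(0.0), [0.07, -0.14, 1.8, -0.43, 1.17, -0.59]), (np.float64(0.0), [-0.01, 0.08, 1.52, -0.4, 1.19, -0.69])]
60 0 [(np.float64(0.0), [-0.1, -0.29, 2.17, -0.14, 0.75, -1.31]), (np.float64(0.0), [-0.13, -0.27, 1.91, -0.09, 0.99, -1.38]), (np.float64(0.0), [-0.17, -0.03, 1.63, -0.07, 1.02, -1.43])]
60 20 [(np.float64(0.0), [-0.29, -0.3, 2.18, 0.25, 0.79, -2.05]), (np.float64(0.0), [-0.29, -0.28, 1.91, 0.2, 1.02, -1.98]), (np.float64(0.0), [-0.29, -0.03, 1.63, 0.2, 1.05, -1.98])]
60 40 [(np.float64(0.044), None), (np.float64(0.0), [-0.42, -0.22, 1.86, 0.41, 1.16, -2.5]), (np.float64(0.0), [-0.39, 0.03, 1.57, 0.4, 1.19, -2.45])]
```

>>> step_arm --pt "0 10 0 0 0 0 1" --pt "0 10 0 0 0 0 1" --pt "0 0 1.3 0 0 0 1"

```text
time: 4.78
ee_pos: [0.4333, 0.01, 0.1845]
tcp_rot: [0.396, 0.155, 0.903, -0.065]
wrist_force: [-0.5, -0.1, 0.6]
opening: 0.0
```

```bash
cat >> st.py <<'E'
import sys
for a in sys.argv[1:]:
    t=np.array(eval(a))/1e3; print(a,'shift cm',(C.T@(t-cor)*100).round(2))
E
python3 st.py "[-120,0,110]" "[-120,0,54]" "[-75,0,54]"; tail -5 st.py >/dev/null
```

```text
t 4.775 q [ 0.118 -0.633  2.248 -0.458  0.808 -0.918] ee [0.4333 0.01   0.1845] F [-0.51 -0.1   0.62] rot [ 0.396  0.155  0.903 -0.065]
TCP in box mm [-140.1   17.4  184.5] tipcorner [-118.8   16.3  179.7]
[[-0.677  0.051  0.734]
 [ 0.039  0.999 -0.033]
 [-0.735  0.006 -0.678]]
[-120,0,110] shift cm [ 5.14 -1.68  4.69]
[-120,0,54] shift cm [ 9.26 -1.71  8.49]
[-75,0,54] shift cm [ 6.21 -1.48 11.79]
```

>>> step_arm --pt "0 0 -2 1.3 -0.2 1.2 1" --pt "0 0 0 1.3 -0.2 1.2 1" --pt "0 0 0 1.3 -0.2 1.2 1" --pt "0 0 0 1.3 -0.2 1.2 1" --pt "0 0 0 1.3 -0.3 1.2 1" --pt "0 0 0 1.3 -0.3 1.2 1" --pt "0 0 0 1.3 -0.3 1.2 1" --pt "0 0 0 0 0 0 1"

```text
time: 5.78
ee_pos: [0.4209, -0.0078, 0.052]
tcp_rot: [0.389, 0.136, 0.908, -0.073]
wrist_force: [-0.3, -0.6, -0.2]
opening: -0.0
```

```bash
python3 st.py "[-120,0,54]" "[-75,0,54]"; python3 -c "
from h import *
i=viewer.get_image('scene'); cv2.imwrite('pics/c2.png',cv2.resize(i[130:270,220:400],None,fx=4,fy=4,interpolation=cv2.INTER_CUBIC))"
```

```text
t 5.775 q [ 0.041 -0.477  2.452 -0.631  0.47  -0.766] ee [ 0.4209 -0.0078  0.052 ] F [-0.31 -0.63 -0.17] rot [ 0.389  0.136  0.908 -0.073]
TCP in box mm [-147.    -3.2   52. ] tipcorner [-125.6   -3.9   46.9]
[[-0.688  0.023  0.726]
 [-0.004  0.999 -0.036]
 [-0.726 -0.028 -0.687]]
[-120,0,54] shift cm [-0.9   0.38 -0.09]
[-75,0,54] shift cm [-4.    0.48  3.17]
```

View pics/c2.png

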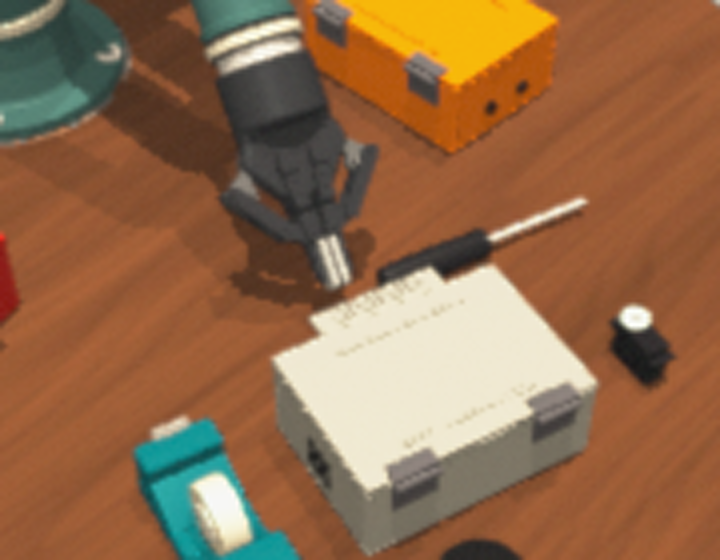

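The shut fingertips are in front of the lip at (338,285), and the screwdriver handle ends near (385,275). I'll shift toward the box's right by about 16 mm to stay clear of it, then go in under the lip.

>>> step_arm --pt "0 0 0 0 -0.8 0 1" --pt "0 0 0 -0.2 -0.8 0.2 1" --pt "0 0 0 -0.7 0 0.6 1" --pt "0 0 0 -0.7 0 0.6 1" --pt "0 0 0 -0.7 0 0.6 1" --pt "0 0 0 -0.7 0 0.6 1" --pt "0 0 0 -0.7 0 0.6 1" --pt "0 0 0 0 0 0 1"

```text
time: 6.82
ee_pos: [0.4649, -0.0379, 0.0598]
tcp_rot: [0.39, 0.137, 0.908, -0.073]
wrist_force: [0.5, 0.2, -0.3]
opening: -0.0
```

```bash
cat > path.py <<'E'
import st; from st import *; from ik import corner
al=np.arcsin(-C[2,2]); prev=cor; print('alpha',np.degrees(al))
for th in map(float,sys.argv[1:]): 
    pass
E
python3 st.py; sed -i '/import sys/,$d' st.py; cat >> st.py <<'E'
import sys
from ik import corner
al=np.arcsin(-C[2,2]); print('alpha',np.degrees(al).round(1)); prev=cor
for a in sys.argv[1:]:   # lid angles: per-leg shift from the previous corner
    c2=corner(np.radians(float(a)),al); t=np.array([c2[0],cor[1],c2[1]])
    print(a,(t*1e3).round(1),'shift cm',(C.T@(t-prev)*100).round(2)); prev=t
E
python3 st.py 0 10 20 30 40 50 60 70 80 90 100 | tail -12; rm path.py
```

```text
t 6.825 q [-0.085 -0.363  2.371 -0.509  0.377 -0.955] ee [ 0.4649 -0.0379  0.0598] F [ 0.52  0.19 -0.3 ] rot [ 0.39   0.137  0.908 -0.073]
TCP in box mm [-96.2 -19.7  59.8] tipcorner [-74.9 -20.3  54.8]
[[-0.686  0.023  0.727]
 [-0.003  0.999 -0.035]
 [-0.728 -0.026 -0.685]]
alpha 43.3
0 [-74.8 -20.3  62.4] shift cm [-0.56 -0.02 -0.52]
10 [-72.5 -20.3  89.1] shift cm [-2.11 -0.06 -1.66]
20 [-65.5 -20.3 115.1] shift cm [-2.36 -0.05 -1.27]
30 [-54.2 -20.3 139.4] shift cm [-2.55 -0.04 -0.84]
40 [-38.8 -20.3 161.4] shift cm [-2.66 -0.02 -0.39]
50 [-21.  -20.3 179.2] shift cm [-2.52 -0.    0.07]
60 [ -1.  -20.3 193.2] shift cm [-2.39  0.01  0.49]
70 [ 21.1 -20.3 203.6] shift cm [-2.27  0.03  0.9 ]
80 [ 44.7 -20.3 209.9] shift cm [-2.08  0.04  1.28]
90 [ 69.  -20.3 212. ] shift cm [-1.82  0.05  1.62]
100 [ 93.3 -20.3 209.9] shift cm [-1.51  0.06  1.91]
```

The tip is under the lip, 15 mm from the overhang's edge and 5–6 mm from the wall by the numbers, with no contact force. Lifting slowly.

>>> step_arm --pt "0 0 0 -0.28 0 -0.26 1" --pt "0 0 0 -0.28 0 -0.26 1" --pt "0 0 0 -0.53 0 -0.42 1" --pt "0 0 0 -0.53 0 -0.42 1" --pt "0 0 0 -0.53 0 -0.41 1" --pt "0 0 0 -0.53 0 -0.41 1" --pt "0 0 0 -0.59 0 -0.32 1" --pt "0 0 0 -0.59 0 -0.32 1"

```text
time: 7.82
ee_pos: [0.4705, -0.0383, 0.1077]
tcp_rot: [0.39, 0.136, 0.908, -0.073]
wrist_force: [-1.8, 0.2, -0.1]
opening: -0.0
```

```bash
python3 st.py 20 30 40; python3 -c "
from h import *
i=viewer.get_image('side'); cv2.imwrite('pics/s3.png',cv2.resize(i[140:240,250:400],None,fx=4,fy=4,interpolation=cv2.INTER_CUBIC))"
```

```text
t 7.825 q [-0.085 -0.445  2.309 -0.377  0.508 -1.101] ee [ 0.4705 -0.0383  0.1077] F [-1.77  0.18 -0.14] rot [ 0.39   0.136  0.908 -0.073]
TCP in box mm [-90.8 -18.5 107.7] tipcorner [-69.4 -19.1 102.7]
[[-0.686  0.023  0.728]
 [-0.003  0.999 -0.034]
 [-0.728 -0.026 -0.685]]
alpha 43.2
20 [-65.5 -19.1 115.1] shift cm [-1.17 -0.02 -0.56]
30 [-54.2 -19.1 139.4] shift cm [-2.55 -0.04 -0.84]
40 [-38.8 -19.1 161.4] shift cm [-2.66 -0.02 -0.39]
```

View pics/s3.png

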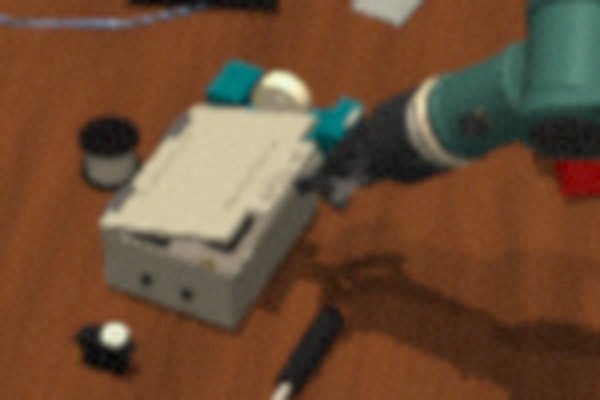

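The lid is rising on the finger: there is a gap along its near edge at (190,240), and the finger is at (320,180) under the lip. The force is about 1.8 N, so I continue.

>>> step_arm --pt "0 0 0 -0.59 0 -0.32 1" --pt "0 0 0 -0.6 0 -0.3 1" --pt "0 0 0 -0.64 0 -0.21 1" --pt "0 0 0 -0.64 0 -0.21 1" --pt "0 0 0 -0.64 0 -0.21 1" --pt "0 0 0 -0.64 0 -0.2 1" --pt "0 0 0 -0.66 0 -0.1 1" --pt "0 0 0 -0.66 0 -0.1 1"

```text
time: 8.88
ee_pos: [0.4926, -0.0441, 0.1557]
tcp_rot: [0.39, 0.136, 0.908, -0.073]
wrist_force: [0.0, 0.1, -0.2]
opening: -0.0001
```

>>> step_arm --pt "0 0 0 -0.66 0 -0.1 1" --pt "0 0 0 -0.66 0 -0.1 1" --pt "0 0 0 -0.63 0 0.02 1" --pt "0 0 0 -0.63 0 0.02 1" --pt "0 0 0 -0.63 0 0.02 1" --pt "0 0 0 -0.63 0 0.02 1" --pt "0 0 0 -0.6 0 0.12 1" --pt "0 0 0 -0.6 0 0.12 1"

```text
time: 9.88
ee_pos: [0.5267, -0.0541, 0.1915]
tcp_rot: [0.39, 0.136, 0.908, -0.073]
wrist_force: [-0.7, -0.5, -0.4]
opening: 0.0
```

```bash
python3 st.py 60 70 80 85 90 95 100; python3 -c "
from h import *
i=viewer.get_image('side'); cv2.imwrite('pics/s4.png',cv2.resize(i[110:240,250:400],None,fx=4,fy=4,interpolation=cv2.INTER_CUBIC))"
```

```text
t 9.875 q [-0.12  -0.388  2.094 -0.259  0.647 -1.25 ] ee [ 0.5267 -0.0541  0.1915] F [-0.74 -0.52 -0.41] rot [ 0.39   0.136  0.908 -0.073]
TCP in box mm [-32.4 -17.7 191.5] tipcorner [-11.  -18.3 186.5]
[[-0.686  0.023  0.728]
 [-0.003  0.999 -0.034]
 [-0.728 -0.026 -0.685]]
alpha 43.2
60 [ -1.  -18.3 193.2] shift cm [-1.18  0.01  0.26]
70 [ 21.1 -18.3 203.6] shift cm [-2.27  0.02  0.9 ]
80 [ 44.7 -18.3 209.9] shift cm [-2.08  0.04  1.28]
85 [ 56.8 -18.3 211.5] shift cm [-0.95  0.02  0.77]
90 [ 69.  -18.3 212. ] shift cm [-0.88  0.03  0.85]
95 [ 81.2 -18.3 211.5] shift cm [-0.8   0.03  0.92]
100 [ 93.3 -18.3 209.9] shift cm [-0.71  0.03  0.99]
```

View pics/s4.png

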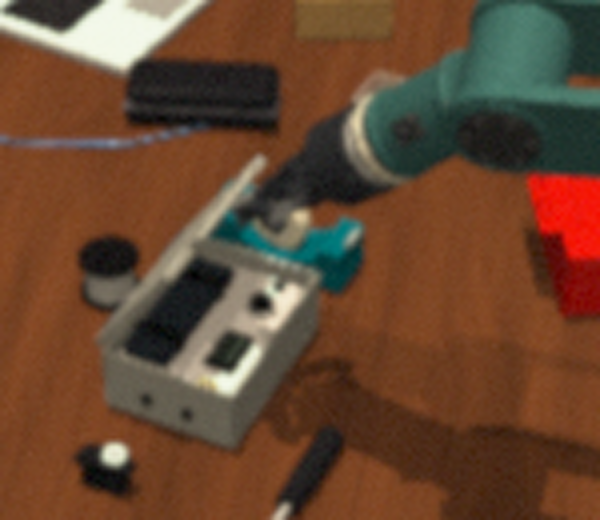

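The lid stands at roughly 55°, held by the finger at (265,205). The button shows at (262,303) and the meter at (232,350). Continuing, slower near upright.

>>> step_arm --pt "0 0 0 -0.59 0 0.13 1" --pt "0 0 0 -0.59 0 0.13 1" --pt "0 0 0 -0.57 0 0.22 1" --pt "0 0 0 -0.57 0 0.22 1" --pt "0 0 0 -0.57 0 0.23 1" --pt "0 0 0 -0.57 0 0.23 1" --pt "0 0 0 -0.42 0 0.25 1" --pt "0 0 0 -0.42 0 0.25 1"

```text
time: 10.92
ee_pos: [0.5664, -0.0663, 0.2111]
tcp_rot: [0.39, 0.136, 0.908, -0.073]
wrist_force: [-0.9, -0.4, -0.7]
opening: 0.0001
```

>>> step_arm --pt "0 0 0 -0.42 0 0.26 1" --pt "0 0 0 -0.42 0 0.26 1" --pt "0 0 0 -0.41 0 0.26 1" --pt "0 0 0 -0.32 0 0.25 1" --pt "0 0 0 -0.32 0 0.26 1" --pt "0 0 0 -0.31 0 0.26 1" --pt "0 0 0 -0.29 0 0.28 1" --pt "0 0 0 -0.29 0 0.28 1"

```text
time: 11.92
ee_pos: [0.5991, -0.0766, 0.2168]
tcp_rot: [0.39, 0.136, 0.908, -0.073]
wrist_force: [-0.4, 0.4, 0.2]
opening: -0.0
```

>>> step_arm --pt "0 0 0 -0.29 0 0.28 1" --pt "0 0 0 -0.27 0 0.31 1" --pt "0 0 0 -0.27 0 0.31 1" --pt "0 0 0 -0.26 0 0.31 1" --pt "0 0 0 -0.24 0 0.33 1" --pt "0 0 0 -0.24 0 0.33 1" --pt "0 0 0 0 0 0 1" --pt "0 0 0 0 0 0 1"

```text
time: 12.92
ee_pos: [0.622, -0.0839, 0.2153]
tcp_rot: [0.39, 0.136, 0.908, -0.073]
wrist_force: [0.6, 0.0, -0.2]
opening: 0.0003
```

```bash
python3 st.py 95 100; python3 -c "
from h import *
i=viewer.get_image('side'); cv2.imwrite('pics/s5.png',cv2.resize(i[110:240,250:400],None,fx=4,fy=4,interpolation=cv2.INTER_CUBIC))"
```

```text
t 12.925 q [-0.165 -0.162  1.876 -0.21   0.63  -1.319] ee [ 0.622  -0.0839  0.2153] F [ 0.64  0.01 -0.18] rot [ 0.39   0.136  0.908 -0.073]
TCP in box mm [ 67.5 -19.4 215.3] tipcorner [ 88.9 -20.  210.3]
[[-0.686  0.023  0.727]
 [-0.003  0.999 -0.034]
 [-0.728 -0.026 -0.685]]
alpha 43.3
95 [ 81.2 -20.  211.5] shift cm [ 0.44 -0.02 -0.64]
100 [ 93.3 -20.  209.9] shift cm [-0.71  0.03  0.99]
```

View pics/s5.png

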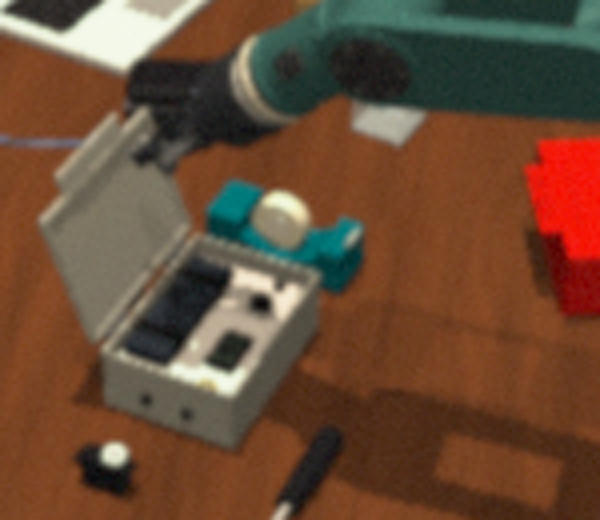

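The lid has fallen back onto its stop, upright-plus at (115,225). I retract along the finger and tilt to vertical above the button.

>>> step_arm --pt "0 0 0 0 0 -0.8 1" --pt "0 0 0 0 0 -2 1" --pt "0 0 0 0 0 -2.2 1" --pt "0 0 0 0 0 -2.2 1" --pt "0 0 0 0 0 -2 1" --pt "0 9 0 0 0 0 1" --pt "0 9 0 0 0 0 1" --pt "0 9 0 0 0 0 1"

```text
time: 13.98
ee_pos: [0.5585, -0.0617, 0.2805]
tcp_rot: [0.166, 0.15, 0.974, -0.038]
wrist_force: [1.0, -1.4, 0.0]
opening: -0.0001
```

>>> step_arm --pt "0 10 0 0 0 0 1" --pt "0 9.7 0 0 0 0 1" --pt "0 0 0 1 0 0 1" --pt "0 0 0 0 0 0 1"

```text
time: 14.48
ee_pos: [0.5487, -0.0586, 0.2788]
tcp_rot: [-0.001, 0.154, 0.988, -0.013]
wrist_force: [0.0, -0.2, 1.0]
opening: 0.0001
```

```bash
python3 st.py; python3 - <<'E'
from h import *
from fit import W,B
p=np.load('p.npy')
o=[]
for n,(x,y,w,h) in(('scene',(270,120,130,150)),('side',(250,110,150,130))):
    im=viewer.get_image(n).copy()
    for t in('button_top','lid_lip','lid','battery_box'):
        print(n,t,[(b['bbox'],b['conf']) for b in models.boxes_of(t,n)][:3])
    print(n,'pred button',proj(n,W(p,[-.028,-.042,.062])).round(1))
    k=390/w; im=cv2.resize(im[y:y+h,x:x+w],None,fx=k,fy=k,interpolation=cv2.INTER_CUBIC)[:450]
    # rim model
    for z in(.07,):
        uv=((proj(n,W(p,[[-.065,-.09,z],[.065,-.09,z],[.065,.09,z],[-.065,.09,z]]))-[x,y]+.5)*k).astype(int)
        cv2.polylines(im,[uv],True,(0,0,255),1)
    b=((proj(n,W(p,[-.028,-.042,.062]))[0]-[x,y]+.5)*k).astype(int); cv2.circle(im,tuple(map(int,b)),2,(0,255,0),-1)
    o.append(cv2.copyMakeBorder(im,0,450-im.shape[0],0,0,cv2.BORDER_CONSTANT))
cv2.imwrite('pics/b6.png',np.hstack(o))
E
```

```text
t 14.475 q [-0.195  0.09   1.312 -0.026  1.741 -1.461] ee [ 0.5487 -0.0586  0.2788] F [ 0.   -0.18  0.99] rot [-0.001  0.154  0.988 -0.013]
TCP in box mm [-10.  -15.9 278.8] tipcorner [  1.  -16.6 259.9]
[[-1.     0.023  0.001]
 [ 0.023  0.999 -0.026]
 [-0.002 -0.026 -1.   ]]
alpha 88.5
scene button_top [([307.4, 221.8, 6.5, 9.4], 0.47)]
scene lid_lip [([296.1, 125.4, 64.0, 20.1], 0.68), ([311.5, 208.1, 75.9, 47.6], 0.62), ([142.1, 172.3, 77.2, 60.9], 0.6)]
scene lid [([296.5, 120.6, 58.6, 16.9], 0.78), ([142.3, 172.9, 77.2, 57.0], 0.66), ([311.6, 208.6, 80.7, 44.4], 0.64)]
scene battery_box [([289.4, 202.6, 99.9, 65.9], 0.83), ([143.4, 173.8, 81.2, 71.4], 0.83), ([298.9, 125.3, 59.0, 42.7], 0.57)]
scene pred button [[310.1 224.9]]
side button_top [([339.1, 129.0, 16.5, 16.6], 0.57)]
side lid_lip [([255.5, 138.2, 42.3, 59.5], 0.84), ([378.7, 141.5, 49.4, 35.2], 0.8), ([339.6, 240.6, 65.6, 47.7], 0.56)]
side lid [([380.1, 141.0, 42.6, 34.1], 0.83), ([339.5, 241.3, 64.8, 45.5], 0.82), ([272.0, 218.1, 13.3, 14.7], 0.69)]
side battery_box [([257.3, 137.0, 75.8, 83.4], 0.76), ([343.4, 244.2, 61.7, 55.3], 0.71), ([381.6, 141.3, 48.4, 47.4], 0.56)]
side pred button [[314.5 184.6]]
```

View pics/b6.png

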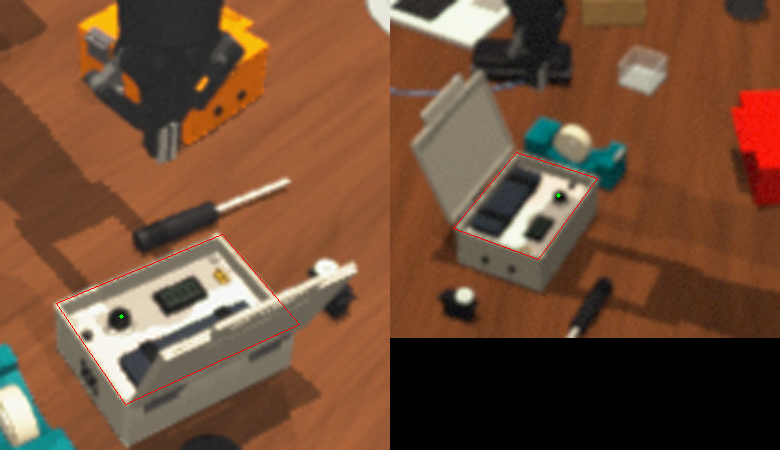

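The red rim model and green button prediction lie on the box and button in both views: (121,316) left, (559,196) right. The box hasn't moved and the lid rests open. I move over the button and descend.

>>> step_arm --pt "-1.5 0 0 0.9 -1.3 0 1" --pt "0 0 0 0.85 -1.35 0 1" --pt "0 0 0 0 0 3.5 1" --pt "0 0 0 0 0 4 1" --pt "0 0 0 0 0 4 1" --pt "0 0 0 0 0 3.5 1" --pt "0 0 0 0 0 2.5 1" --pt "0 0 0 0 0 0 1"

```text
time: 15.98
ee_pos: [0.5222, -0.0792, 0.1015]
tcp_rot: [-0.003, 0.155, 0.988, 0.0]
wrist_force: [-0.5, -0.6, -0.1]
opening: 0.0002
```

```bash
python3 st.py
```

```text
t 15.975 q [-0.258  0.121  1.635  0.     1.391 -1.518] ee [ 0.5222 -0.0792  0.1015] F [-0.5  -0.62 -0.07] rot [-0.003  0.155  0.988  0.   ]
TCP in box mm [-29.6 -43.1 101.5] tipcorner [-18.7 -43.3  82.4]
[[-1.     0.024 -0.005]
 [ 0.024  1.     0.   ]
 [ 0.005 -0.    -1.   ]]
alpha 89.7
```

>>> step_arm --pt "0 0 0 -0.15 0.1 0.8 1" --pt "0 0 0 0 0 0.8 1" --pt "0 0 0 0 0 0.3 1" --pt "0 0 0 0 0 0.2 1" --pt "0 0 0 0 0 0.2 1" --pt "0 0 0 0 0 0 1"

```text
time: 16.73
ee_pos: [0.5265, -0.0783, 0.0811]
tcp_rot: [0.0, 0.154, 0.988, 0.0]
wrist_force: [-0.1, -0.1, 1.5]
opening: 0.0001
```

>>> step_arm --pt "0 0 0 0 0 0.2 1" --pt "0 0 0 0 0 0.1 1" --pt "0 0 0 0 0 0 1"

```text
time: 17.1
ee_pos: [0.5266, -0.0784, 0.0782]
tcp_rot: [0.001, 0.154, 0.988, 0.0]
wrist_force: [-0.1, 1.1, 3.9]
opening: 0.0001
```

>>> step_arm --pt "0 0 0 0 0 0.2 1" --pt "0 0 0 0 0 0 1"

```text
time: 17.35
ee_pos: [0.5266, -0.0784, 0.0761]
tcp_rot: [0.001, 0.154, 0.988, 0.0]
wrist_force: [-0.9, 0.3, 5.2]
opening: 0.0003
```

>>> step_arm --pt "0 0 0 0 0 0.1 1" --pt "0 0 0 0 0 0 1"

```text
time: 17.6
ee_pos: [0.5267, -0.0783, 0.076]
tcp_rot: [0.001, 0.154, 0.988, 0.0]
wrist_force: [-0.8, 1.7, 8.3]
opening: 0.0001
```

There is a hard stop: the force rose to 8.3 N with no further travel, so the button is fully in. I lift off and withdraw.

>>> step_arm --pt "0 0 0 0 0 0 1" --pt "0 0 0 0 0 -0.4 1" --pt "0 0 0 0 0 -0.6 1" --pt "0 0 0 0 0 -2 1" --pt "0 0 0 0 0 -4 1" --pt "0 0 0 0 0 -5 1" --pt "0 0 0 0 0 -5 1" --pt "0 0 0 0 0 -3 1"

```text
time: 18.6
ee_pos: [0.5265, -0.0785, 0.2773]
tcp_rot: [0.001, 0.154, 0.988, -0.0]
wrist_force: [0.4, -0.9, 0.4]
opening: -0.0001
```

>>> step_arm --pt "0 0 0 3 0 0 1" --pt "0 0 0 4 0 0 1" --pt "0 0 0 4 0 0 1" --pt "0 0 0 3 0 0 1" --pt "0 0 0 0 0 0 1" --pt "0 0 0 0 0 0 1"

```text
time: 19.35
ee_pos: [0.3933, -0.0359, 0.2744]
tcp_rot: [0.0, 0.154, 0.988, 0.0]
wrist_force: [1.4, 0.1, -0.7]
opening: -0.0001
```

```bash
python3 st.py; python3 - <<'E'
from h import *
from fit import W
p=np.load('p.npy'); o=[]
for n,(x,y,w,h) in(('scene',(220,120,170,180)),('side',(250,110,150,130))):
    im=viewer.get_image(n).copy(); k=390/w
    im=cv2.resize(im[y:y+h,x:x+w],None,fx=k,fy=k,interpolation=cv2.INTER_CUBIC)[:450]
    z=.07; uv=((proj(n,W(p,[[-.065,-.09,z],[.065,-.09,z],[.065,.09,z],[-.065,.09,z]]))-[x,y]+.5)*k).astype(int)
    cv2.polylines(im,[uv],True,(0,0,255),1)
    o.append(cv2.copyMakeBorder(im,0,450-im.shape[0],0,0,cv2.BORDER_CONSTANT))
cv2.imwrite('pics/f7.png',np.hstack(o))
E
```

```text
t 19.35 q [-0.235 -0.268  1.651  0.     1.759 -1.496] ee [ 0.3933 -0.0359  0.2744] F [ 1.41  0.06 -0.68] rot [0.    0.154 0.988 0.   ]
TCP in box mm [-165.5  -38.   274.4] tipcorner [-154.5  -38.2  255.4]
[[-1.     0.023  0.   ]
 [ 0.023  1.     0.   ]
 [-0.     0.    -1.   ]]
alpha 90.0
```

View pics/f7.png

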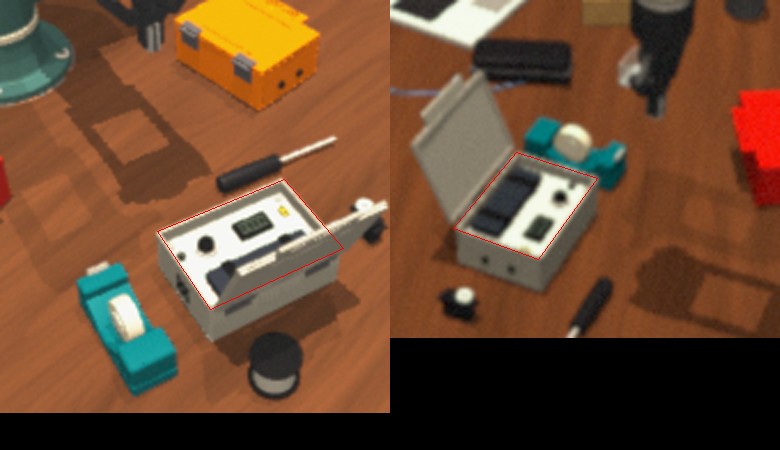

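The lid stands open at (310,240) left and (460,145) right. The button is up at (206,245), the box still sits on its original outline, the bystanders haven't moved, and the arm is clear.

```bash
python3 -c "
from cell import close_job
print(close_job())"
```

```text
the job is handed in; nothing more can be done
None
```

I opened the grey battery box's lid, pressed the button all the way in, and handed the job in at about 19.4 s of the 51 s allowed.

- **Lid:** I swung it up with the shut fingertips under the lip at 20°/s or slower, with contact forces under 2 N. Just past upright it fell back onto its stop by itself, and I took the finger away.
- **Button:** I pressed it 5 mm to a hard stop, where the force rose from 5.2 to 8.3 N with no further travel. Then I lifted off and moved the arm clear.
- **Last pictures (scene and side):** The lid stands open with the button and meter uncovered. The box still fits its starting outline, and none of the neighbouring things in those crops look moved. The arm touches nothing.
- **Weaker checks:** That the button came back up I judged only by eye from the scene picture. In the side picture before the press, the network put the button in the wrong place at 0.57 confidence. I used the box pose fit instead, which put the button right in both views.

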